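# Rotate the stock of tip boxes in their bay, first in first out

## Robot

A 6-joint arm with a two-finger parallel gripper is mounted at the origin on the work surface; the furniture and walls round the work are solid. World frame = base frame: x ahead of the robot, y to its left, z up, the work surface at z = 0. Lengths are in m, angles in rad, forces in N, time in s.
With the tool pointing down it reaches from about 0.25 to 0.725 m from the base axis. Payload 4 kg.
Tool frame: the origin (TCP) lies midway between the tips of the shut fingers; the grasp point (between the pads) lies 19 mm behind it; z points along the fingers, y is the line along which they close (so a half turn about z gives the same grasp; the last joint's range is limited). The gripper opens to 85 mm and grips with 20 to 120 N. Pads are 22 mm wide; open, the fingers measure 114 mm over their backs; the gripper's body (76 mm by 85 mm) begins 54 mm behind the grasp point. The pads swing forward as they close: fully open they stand 13 mm farther back than shut.
Start: joints at [1.207, 0.241, 0.005, 1.335, 0, 1.571], TCP at [0.178, 0.467, 0.231] pointing down, gripper open.
Joint ranges: [-2.72, 2.72], [-1.05, 1.87], [-1.09, 1.28], [-1.99, 2.15], [-1.42, 1.44], [-3.14, 3.14]. Speed limits (rad/s): [2.79, 2.79, 3.14, 3.14, 3.14, 3.14].

## Interface

Orientations are given as a unit quaternion [x, y, z, w].
In Python, from workcell import monitor, vision, job gives the robot as it stands.
- The arm moves only by the tool move_arm, never from a script. Its argument "moves" is a list that holds one entry, the list of rows, each a list of 5 numbers: the shift along the world's x, y, z in m, then the turn about the world's z in degrees, then the opening in per cent of the stroke, from 0 (shut) to 100 (fully open). In form: [[[x, y, z, turn, gripper], ...]]. A call has 1 to 5 rows; each row is the pose to reach, as a shift and turn from the pose commanded when the call began; what a row does not reach only later rows make up. A row lasts 1/8 s, in which the tool goes at most 62.5 mm and 10.7 degrees, less where a joint would pass 70% of its speed; a pose out of reach is approached as far as the arm can. A call with a gripper value outside its range is refused whole. The fingers move at their own pace and stop on an object; the grip force is fixed at half the most. Time passes only in rows, so rows that repeat a pose let the fingers close. It gives the time, the measured TCP pose, the force, the opening and the grip force at its end, in the units of the state.
- monitor.get_obs(): the state, without advancing time (a new reading comes with each control period).
- vision.camera(name): name is "scene" or "top" or "wrist"; returns a dict with "color" (480x640x3 uint8, red, green, blue), "camera_matrix" (3x3 intrinsics, pixels), "k1" (the pictures are not rectified: a ray, as slopes to the right and down, at radius r is drawn at 1 + k1 r^2 times it, then the intrinsics apply), "eye" and "attitude" of the camera in the world; the wrist camera has in their place "hand_eye" (4x4, takes a point from camera to tool coordinates, whose origin is the TCP and whose axes are the flange's). Camera axes: x right, y up, looking along -z (the intrinsics and any distortion apply to the point x, -y, -z); pixel columns grow to the right and rows downward; lengths in m; the calibration is good to about 2 mm. A picture is of the moment at which its call begins: read the wrist's pose just before it. There is no depth.
- job.job_done(): hands the job in; it is judged then, once.
The state is a dict: "clock": time; "joint_pos": joint angles; "joint_vel": joint speeds; "tau": joint torques, N m; "eef_pos": TCP position; "tool_rot": TCP orientation; "ft_force": force on the tool from outside, world axes, zero at the start; "ft_torque": the same for the moment, N m; "grip_width": finger opening in m; "grasp_force": force on a finger pad.
Only numpy, scipy, OpenCV 4.12 (cv2) and the standard library are available. Lean on these libraries where they do the work, as an engineer would, in place of code of your own. Each camera call takes 0.05 s, during which the arm holds its last target. There are 200 camera calls.

## Task

Restock the grey bay with the contact-tip boxes so that the oldest is used first: take out the old white-labelled box that stands there (you can park it on the black rubber mat), then stack all four boxes in the bay from newest to oldest: blue label at the bottom, then green, then yellow, and white on top. Each box lies lid up, along the bay and squarely on the one below; leave the pipe ring, the tin and the bolt where they are.

Things in the scene. Friction and masses are not known exactly. Their poses are not given: they have to be found in the camera images.
- box_white: Closed orange plastic box of contact tips, grey lid with a white label on top (oldest stock); 44 wide (x) x 76 long (y) x 27 mm high, about 0.12 kg, rigid, flat lid. Origin: centre of the underside (the body's middle lies 1 mm from it towards +x); z up through the lid. A small latch stands 2 mm out on one long side. Grasp from above across the 44 mm width. At the start it stands in the bay.
- box_yellow: Closed orange plastic box of contact tips, grey lid with a yellow label on top (second oldest); 44 wide (x) x 76 long (y) x 27 mm high, about 0.12 kg, rigid, flat lid. Origin: centre of the underside (the body's middle lies 1 mm from it towards +x); z up through the lid. A small latch stands 2 mm out on one long side. Grasp from above across the 44 mm width. At the start it lies flat on the bench.
- box_green: Closed orange plastic box of contact tips, grey lid with a green label on top (second newest); 44 wide (x) x 76 long (y) x 27 mm high, about 0.12 kg, rigid, flat lid. Origin: centre of the underside (the body's middle lies 1 mm from it towards +x); z up through the lid. A small latch stands 2 mm out on one long side. Grasp from above across the 44 mm width. At the start it lies flat on the bench.
- box_blue: Closed orange plastic box of contact tips, grey lid with a blue label on top (newest stock); 44 wide (x) x 76 long (y) x 27 mm high, about 0.12 kg, rigid, flat lid. Origin: centre of the underside (the body's middle lies 1 mm from it towards +x); z up through the lid. A small latch stands 2 mm out on one long side. Grasp from above across the 44 mm width. At the start it lies flat on the bench.
- bay: Fixed grey stacking bay, 66 (x) x 104 (y) mm, 14 mm high overall, for one stack of boxes lying along its y axis. Origin: centre of its underside; floor 4 mm above the origin, z up. Lips 10 mm above the floor at both ends (90 mm apart inside) and corner tabs of the same height beside the long sides (58 mm apart inside); the middle 64 mm of both long sides has no tab and the base there is only 42 mm wide, leaving room for fingers down to the bench.
- mat: Fixed, empty black rubber mat, 110 (x) x 130 (y) x 2 mm thick, where a box can be parked. Origin: centre of its underside, on the bench.
- pipe: Bystander: grey sawn ring of pipe standing on end, 48 mm diameter, 52 mm high; origin: centre of its underside.
- tin: Bystander: round yellow tin with a pale lid, 72 mm diameter, 49 mm high; origin: centre of its underside.
- bolt: Bystander: grey hexagon-head bolt lying on the bench, 80 mm long (along its y), 27 mm wide, 24 mm high; origin: underside, at its middle.

How it is judged:
By the outcome, as a careful person would: the job done as asked, in the order asked, and still so for the second after the job is handed in, with the robot touching nothing.
It also fails if it takes over 115 s, if anything falls off the work surface, if the arm or the gripper's body presses on something with over 40 N, if the wrist force passes 120 N, or if a joint passes its speed limit or range.

## Working session

There is one attempt and no reset: what is moved stays moved. The work goes in short steps, Python scripts to look and compute and a tool call to move; the robot and the scene stay as the last step left them, time stands still between calls to the robot, and variables do not carry over. Pictures are saved under pics/ and viewed, at most 14 in all, crops included, and the job is handed in when it is done.

Besides the shell and the picture viewer there is one more tool, called after ">>>" as name([rows], argument=value, ...), one row to a line, values as JSON. move_arm: Moves the arm, as the interface text tells. Its arguments: {"type":"object","properties":{"moves":{"type":"array","items":{"type":"array","items":{"type":"array","items":{"type":"number"}}}}},"required":["moves"]}

```bash
mkdir -p pics; cat > h.py <<'E'
import numpy as np, cv2
from workcell import monitor, vision, job
from scipy.spatial.transform import Rotation as R
def snap(n,f):
    o=monitor.get_obs(); c=vision.camera(n); cv2.imwrite(f'pics/{f}.png',cv2.cvtColor(c['color'],cv2.COLOR_RGB2BGR))
    if 'hand_eye' in c:
        T=np.eye(4);T[:3,:3]=R.from_quat(o['tool_rot']).as_matrix();T[:3,3]=o['eef_pos'];T=T@np.array(c['hand_eye'])
        e,A=T[:3,3],T[:3,:3]
    else:
        e=np.array(c['eye']);A=np.array(c['attitude']);A=R.from_quat(A).as_matrix() if A.size==4 else A.reshape(3,3)
    np.savez(f'pics/{f}.npz',K=c['camera_matrix'],k1=c['k1'],e=e,A=A)
    return c
def px2w(f,u,v,z):
    d=np.load(f'pics/{f}.npz');K=d['K'];k=float(d['k1'])
    q=np.array([(u-K[0,2])/K[0,0],(v-K[1,2])/K[1,1]]);s=q.copy()
    for _ in range(20): s=q/(1+k*(s@s))
    r=d['A']@np.array([s[0],-s[1],-1]);e=d['e']
    return e+r*(z-e[2])/r[2]
def w2px(f,p):
    d=np.load(f'pics/{f}.npz');K=d['K'];k=float(d['k1'])
    c=d['A'].T@(np.array(p)-d['e']);s=np.array([c[0],-c[1]])/-c[2];s=s*(1+k*(s@s))
    return K[0,0]*s[0]+K[0,2],K[1,1]*s[1]+K[1,2]
E
python3 - <<'E'
from h import *
c=snap('top','top0');print({k:v for k,v in c.items() if k!='color'})
c=snap('scene','sc0');print({k:v for k,v in c.items() if k!='color'})
o=monitor.get_obs();print(o)
print(vision.camera('wrist')['hand_eye'])
E
```

```text
{'camera_matrix': array([[562.47859808,   0.        , 322.49571703],
       [  0.        , 562.47859808, 236.96636729],
       [  0.        ,   0.        ,   1.        ]]), 'k1': 0.034622110006266256, 'eye': array([0.45138285, 0.00262642, 1.04879641]), 'attitude': array([-0.01502061,  0.03355369,  0.70859116, -0.70466098])}
{'camera_matrix': array([[454.61903453,   0.        , 320.43260904],
       [  0.        , 454.61903453, 238.40626888],
       [  0.        ,   0.        ,   1.        ]]), 'k1': -0.050630043233954605, 'eye': array([ 0.03942705, -0.42547955,  0.63692818]), 'attitude': array([ 0.3652361 , -0.16079468, -0.35611817,  0.84494231])}
{'clock': 0.1, 'joint_pos': array([ 1.20696693e+00,  2.41358881e-01,  3.87683165e-03,  1.33518088e+00,
       -1.54038716e-05,  1.57083773e+00]), 'joint_vel': array([ 0.00049426, -0.00093858,  0.00383837, -0.00048693,  0.00063898,
        0.00020198]), 'tau': array([-7.37868540e-04, -3.73137152e+01,  2.53010327e+01,  1.08824781e-02,
       -7.52634878e-05,  3.46411838e-06]), 'eef_pos': array([0.17773662, 0.46675532, 0.23049818]), 'tool_rot': array([ 1.80933280e-01,  9.83494930e-01, -9.19295734e-04, -1.61252106e-04]), 'ft_force': array([ 0.35714048, -0.11765774,  0.78091192]), 'ft_torque': array([0.0196935 , 0.02053067, 0.00443562]), 'grasp_force': 0.0, 'grip_width': 0.08526897567412263}
[[ 4.19229599e-04  9.52681904e-01  3.03968771e-01  7.89609888e-02]
 [ 9.99999799e-01 -2.54621432e-04 -5.81165896e-04  8.07204627e-05]
 [-4.76269269e-04  3.03968954e-01 -9.52681819e-01 -1.43419324e-01]
 [ 0.00000000e+00  0.00000000e+00  0.00000000e+00  1.00000000e+00]]
```

View pics/top0.png

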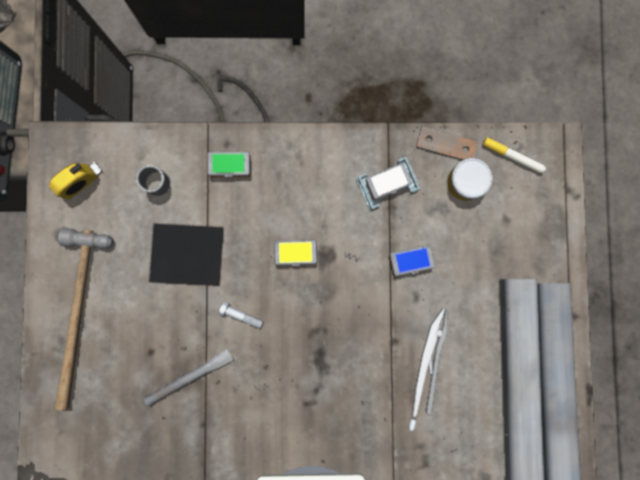

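View pics/sc0.png

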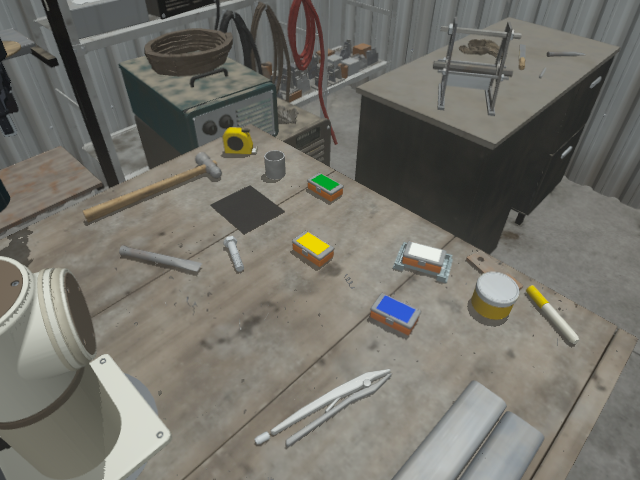

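```bash
python3 - <<'E'
from h import *
im=cv2.imread('pics/top0.png')
hsv=cv2.cvtColor(im,cv2.COLOR_BGR2HSV)
tiles=[]
for n,(x,y),z in [('w',(390,182),.031),('y',(296,253),.027),('g',(229,164),.027),('b',(411,262),.027)]:
    s=im[y-35:y+35,x-45:x+45]; tiles.append(cv2.resize(s,None,fx=4.2,fy=4.2,interpolation=cv2.INTER_CUBIC))
    h=hsv[y-25:y+25,x-32:x+32].astype(int)
    m=(h[...,1]>150)&(h[...,2]>120) if n!='w' else (h[...,2]>215)&(h[...,1]<30)
    if n!='w': hue={'y':30,'g':60,'b':113}[n]; m&=abs(h[...,0]-hue)<12
    k,l,st,_=cv2.connectedComponentsWithStats(m.astype('uint8')); i=1+st[1:,4].argmax()
    r=cv2.minAreaRect(np.argwhere(l==i)[:,::-1].astype(np.float32)); c=np.array(r[0])+[x-32,y-25]
    bp=cv2.boxPoints(r)+[x-32,y-25]
    P=np.array([px2w('top0',*p,z)[:2] for p in bp]);e=[P[1]-P[0],P[2]-P[1]];e.sort(key=np.linalg.norm)
    print(n,c,px2w('top0',*c,z)[:2].round(4),'len',np.linalg.norm(e[1]).round(4),np.linalg.norm(e[0]).round(4),'long axis deg',np.degrees(np.arctan2(e[1][1],e[1][0]))%180)
for n,u,v,z in [('pipe',152,180,.052),('tin',472,178,.049),('mat',187,254,.002),('bolt',241,316,.01),('marker',515,155,.01),('strip',448,143,.005)]: print(n,px2w('top0',u,v,z)[:2].round(3))
cv2.imwrite('pics/c0.png',np.vstack([np.hstack(tiles[:2]),np.hstack(tiles[2:])]))
E
```

```text
w [388.91882324 180.2447052 ] [ 0.6249 -0.1466] len 0.0599 0.0362 long axis deg 112.74322910859347
y [295.  251.5] [0.4954 0.0257] len 0.0545 0.0309 long axis deg 89.71457933477849
g [227.5 163. ] [0.6579 0.1483] len 0.0527 0.0296 long axis deg 90.05125354982822
b [412.38461304 259.92307663] [ 0.4789 -0.188 ] len 0.0561 0.0321 long axis deg 100.96925503661659
pipe [0.622 0.277]
tin [ 0.625 -0.294]
mat [0.493 0.225]
bolt [0.379 0.125]
marker [ 0.675 -0.388]
strip [ 0.7   -0.263]
```

View pics/c0.png

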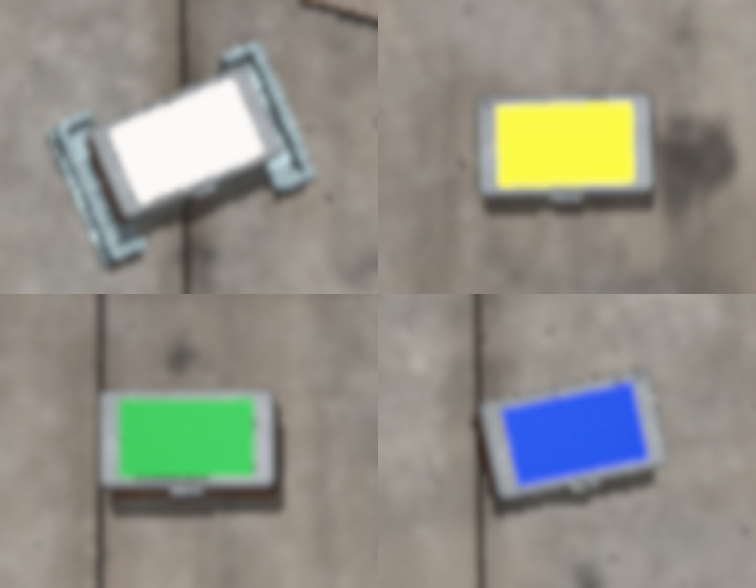

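>>> move_arm([
  [[0.04, -0.05, 0, -8, 100], [0.08, -0.11, 0, -16, 100], [0.12, -0.165, 0, -24, 100], [0.16, -0.22, -0.01, -32, 100], [0.2, -0.275, -0.01, -40, 100]],
])

```text
clock: 0.78
eef_pos: [0.3619, 0.2132, 0.2217]
tool_rot: [0.508, 0.861, -0.0, -0.0]
ft_force: [1.5, 1.2, 0.1]
grip_width: 0.0851
grasp_force: 0.0
```

>>> move_arm([
  [[0.05, -0.06, 0, -6, 100], [0.1, -0.12, 0, -6, 100], [0.15, -0.19, 0, -6, 100], [0.2, -0.26, 0, -6, 100], [0.23, -0.32, 0, -6, 100]],
])

```text
clock: 1.4
eef_pos: [0.5492, -0.0367, 0.2218]
tool_rot: [0.551, 0.835, 0.0, -0.0]
ft_force: [0.0, 1.3, 0.1]
grip_width: 0.0854
grasp_force: 0.0
```

>>> move_arm([
  [[0, 0, 0, 0, 100], [0, 0, 0, 0, 100]],
])

```text
clock: 1.65
eef_pos: [0.5476, -0.035, 0.2214]
tool_rot: [0.551, 0.834, -0.0, -0.001]
ft_force: [-0.1, -0.4, -0.3]
grip_width: 0.0857
grasp_force: 0.0
```

```bash
python3 - <<'E'
from h import *
snap('wrist','w1')
o=monitor.get_obs();print(o['clock'],o['eef_pos'],R.from_quat(o['tool_rot']).as_matrix().round(4),o['ft_force'],o['joint_pos'])
E
```

```text
1.7 [ 0.54748787 -0.03428109  0.22172992] [[-3.937e-01  9.192e-01 -1.400e-03]
 [ 9.192e-01  3.937e-01  5.000e-04]
 [ 1.000e-03 -1.100e-03 -1.000e+00]] [-0.54276527  0.10020076 -0.10663799] [-6.27398579e-02  3.42471826e-01  1.19563980e-01  1.34932790e+00
  3.72777371e-04  1.10336158e+00]
```

View pics/w1.png

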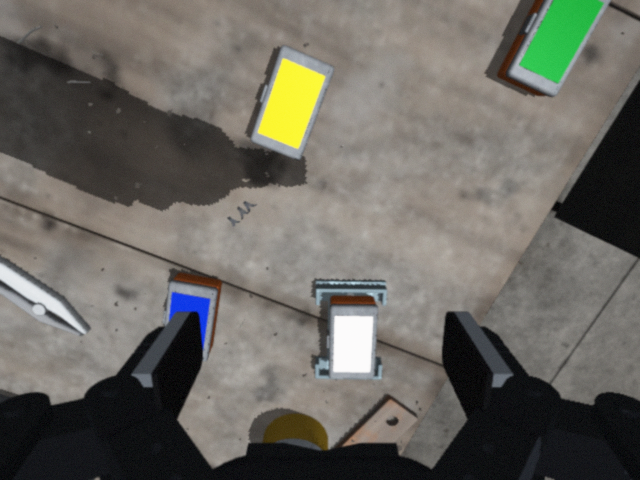

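>>> move_arm([
  [[0.02, -0.03, -0.02, 0, 100], [0.05, -0.075, -0.04, 0, 100], [0.078, -0.113, -0.07, 0, 100], [0.078, -0.113, -0.07, 0, 100], [0.078, -0.113, -0.07, 0, 100]],
])

```text
clock: 2.33
eef_pos: [0.6257, -0.1462, 0.1524]
tool_rot: [0.55, 0.835, 0.0, -0.001]
ft_force: [0.9, -0.6, 0.2]
grip_width: 0.0852
grasp_force: 0.0
```

```bash
python3 - <<'E'
from h import *
snap('wrist','w2')
o=monitor.get_obs();print(o['clock'],o['eef_pos'],R.from_quat(o['tool_rot']).as_matrix().round(4),o['ft_force'])
E
```

```text
2.375 [ 0.62613416 -0.14606256  0.15343573] [[-3.954e-01  9.185e-01  1.000e-03]
 [ 9.185e-01  3.954e-01  2.000e-04]
 [-2.000e-04  1.000e-03 -1.000e+00]] [ 0.69480048 -0.77376913  0.36735514]
```

View pics/w2.png

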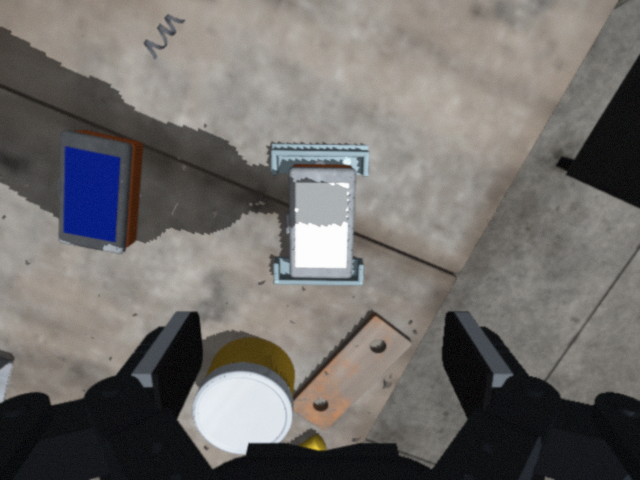

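```bash
python3 - <<'E'
from h import *
im=cv2.imread('pics/w2.png')
cv2.imwrite('pics/c1.png',cv2.resize(im[130:295,255:385],None,fx=3.6,fy=3.6,interpolation=cv2.INTER_CUBIC))
E
```

```text
(no output)
```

View pics/c1.png

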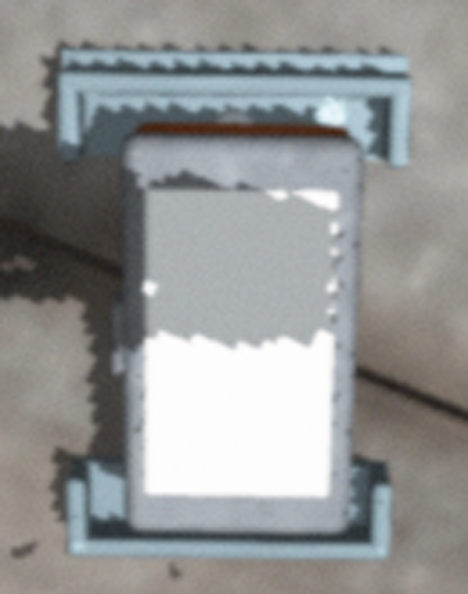

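```bash
cat >> h.py <<'E'
def quad(f,pts,z,off=(0,0),s=1):
    """corners TL,TR,BR,BL (image) -> centre, long-axis deg, width, length"""
    P=np.array([px2w(f,off[0]+(u+.5)/s-.5,off[1]+(v+.5)/s-.5,z)[:2] for u,v in pts])
    a=(P[0]+P[1]-P[2]-P[3])/2; b=(P[1]+P[2]-P[0]-P[3])/2
    return P.mean(0).round(4),np.degrees(np.arctan2(a[1],a[0])).round(2),np.degrees(np.arctan2(b[1],b[0])).round(2),np.linalg.norm(b).round(4),np.linalg.norm(a).round(4)
E
python3 - <<'E'
from h import *
print('box',quad('w2',[(125,140),(363,140),(353,530),(130,530)],.031,(255,130),3.6))
print('label',quad('w2',[(145,190),(337,190),(330,495),(145,495)],.031,(255,130),3.6))
print('bay',quad('w2',[(58,75),(410,75),(390,553),(68,553)],.014,(255,130),3.6))
print('blue',quad('w2',[(64,131),(132,138),(125,252),(58,242)],.027))
E
```

```text
box (array([ 0.6245, -0.1448]), np.float64(112.94), np.float64(23.28), np.float64(0.0424), np.float64(0.0747))
label (array([ 0.6242, -0.1458]), np.float64(112.62), np.float64(23.28), np.float64(0.0348), np.float64(0.0586))
bay (array([ 0.6231, -0.147 ]), np.float64(112.58), np.float64(23.28), np.float64(0.0657), np.float64(0.0967))
blue (array([ 0.4799, -0.1847]), np.float64(100.74), np.float64(15.74), np.float64(0.0431), np.float64(0.0765))
```

>>> move_arm([
  [[-0.0015, 0.001, -0.04, -0.5, 100], [-0.0015, 0.001, -0.09, -0.5, 100], [-0.0015, 0.001, -0.13, -0.5, 100], [-0.0015, 0.001, -0.147, -0.5, 100], [-0.0015, 0.001, -0.147, -0.5, 100]],
])

```text
clock: 3.0
eef_pos: [0.6245, -0.1459, 0.0057]
tool_rot: [0.554, 0.833, -0.0, -0.0]
ft_force: [0.5, -0.3, 0.3]
grip_width: 0.0854
grasp_force: 0.0
```

>>> move_arm([
  [[0, 0, 0, 0, 0], [0, 0, 0, 0, 0], [0, 0, 0, 0, 0], [0, 0, 0, 0, 0], [0, 0, 0, 0, 0]],
])

```text
clock: 3.62
eef_pos: [0.6263, -0.1474, 0.0073]
tool_rot: [0.555, 0.832, 0.001, 0.002]
ft_force: [-0.2, 0.1, 6.0]
grip_width: 0.0422
grasp_force: 63.6
```

>>> move_arm([
  [[0, 0, 0.02, 0, 0], [0, 0, 0.06, 0, 0], [0, 0, 0.1, 0, 0], [-0.015, 0.042, 0.11, 0, 0], [-0.031, 0.09, 0.11, 0, 0]],
])

```text
clock: 4.25
eef_pos: [0.5946, -0.057, 0.1169]
tool_rot: [0.555, 0.832, 0.001, 0.002]
ft_force: [-0.3, 0.6, -0.9]
grip_width: 0.0423
grasp_force: 62.8
```

>>> move_arm([
  [[-0.017, 0.05, 0, 0, 0], [-0.035, 0.1, 0, 0, 0], [-0.052, 0.15, 0, 0, 0], [-0.07, 0.2, 0, 0, 0], [-0.087, 0.25, 0, 0, 0]],
])

```text
clock: 4.88
eef_pos: [0.506, 0.1945, 0.1154]
tool_rot: [0.555, 0.832, 0.0, 0.0]
ft_force: [1.2, 0.0, -0.5]
grip_width: 0.0422
grasp_force: 62.8
```

>>> move_arm([
  [[-0.013, 0.031, -0.02, 0, 0], [-0.013, 0.031, -0.06, 0, 0], [-0.013, 0.031, -0.09, 0, 0], [-0.013, 0.031, -0.1, 0, 0], [-0.013, 0.031, -0.1, 0, 0]],
])

```text
clock: 5.5
eef_pos: [0.4936, 0.2238, 0.015]
tool_rot: [0.555, 0.832, -0.0, -0.0]
ft_force: [0.5, 0.3, -0.7]
grip_width: 0.0423
grasp_force: 62.8
```

>>> move_arm([
  [[0, 0, -0.006, 0, 0], [0, 0, -0.01, 0, 0], [0, 0, -0.01, 0, 0], [0, 0, -0.01, 0, 100], [0, 0, -0.01, 0, 100]],
])

```text
clock: 6.12
eef_pos: [0.494, 0.2242, 0.0055]
tool_rot: [0.554, 0.832, 0.0, 0.0]
ft_force: [0.1, 0.4, -0.5]
grip_width: 0.0766
grasp_force: 0.0
```

>>> move_arm([
  [[0, 0, 0, 0, 100], [0, 0, 0.01, 0, 100], [0, 0, 0.05, 0, 100], [0, 0, 0.1, 0, 100], [0, -0.04, 0.145, -4, 100]],
])

```text
clock: 6.75
eef_pos: [0.4944, 0.1856, 0.1527]
tool_rot: [0.582, 0.813, 0.001, 0.001]
ft_force: [1.5, -0.9, 0.2]
grip_width: 0.0855
grasp_force: 0.0
```

>>> move_arm([
  [[0, -0.05, 0, -4, 100], [0, -0.1, 0, -8, 100], [0, -0.15, 0, -8, 100], [0, -0.2, 0, -8, 100], [-0.005, -0.25, 0, -8, 100]],
])

```text
clock: 7.38
eef_pos: [0.489, -0.0676, 0.1511]
tool_rot: [0.638, 0.77, 0.0, 0.001]
ft_force: [0.5, -0.2, 0.4]
grip_width: 0.0856
grasp_force: 0.0
```

>>> move_arm([
  [[-0.004, -0.05, 0, 0, 100], [-0.008, -0.1, 0, 0, 100], [-0.009, -0.119, 0, 0, 100], [-0.009, -0.119, 0, 0, 100], [-0.009, -0.119, 0, 0, 100]],
])

```text
clock: 8.0
eef_pos: [0.4798, -0.1838, 0.1503]
tool_rot: [0.638, 0.77, 0.0, -0.0]
ft_force: [-1.0, -0.1, -0.1]
grip_width: 0.0854
grasp_force: 0.0
```

```bash
python3 - <<'E'
from h import *
snap('wrist','w3')
o=monitor.get_obs();print(o['clock'],o['eef_pos'],R.from_quat(o['tool_rot']).as_matrix().round(4),o['ft_force'])
im=cv2.imread('pics/w3.png')
cv2.imwrite('pics/w3b.png',cv2.resize(im[120:320,200:440],None,fx=3,fy=3,interpolation=cv2.INTER_CUBIC))
E
```

```text
8.05 [ 0.47984866 -0.18355215  0.15022435] [[-1.867e-01  9.824e-01 -1.000e-04]
 [ 9.824e-01  1.867e-01  6.000e-04]
 [ 6.000e-04 -0.000e+00 -1.000e+00]] [-0.02535049 -0.38467861  0.46104205]
```

View pics/w3b.png

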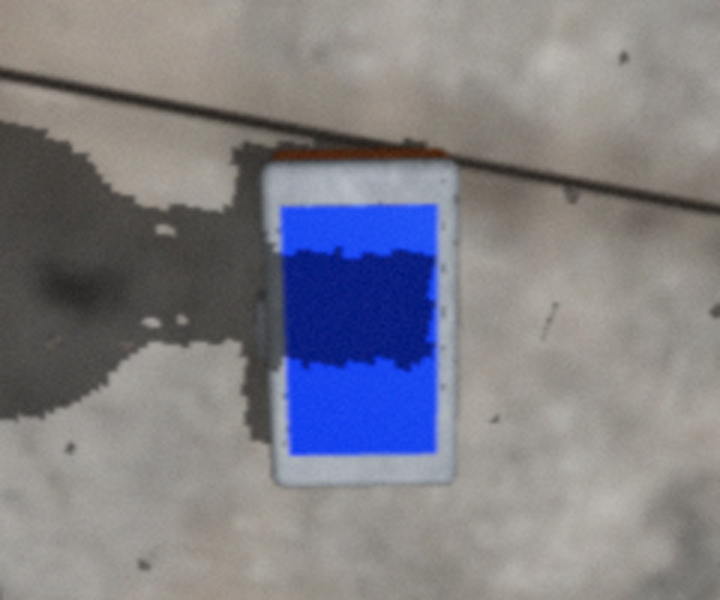

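```bash
python3 - <<'E'
from h import *
print('box',quad('w3',[(262,161),(460,161),(456,487),(273,487)],.027,(200,120),3))
print('label',quad('w3',[(281,205),(438,205),(436,454),(289,454)],.027,(200,120),3))
E
```

```text
box (array([ 0.4786, -0.1865]), np.float64(101.28), np.float64(10.74), np.float64(0.0425), np.float64(0.0761))
label (array([ 0.4783, -0.1872]), np.float64(101.33), np.float64(10.74), np.float64(0.034), np.float64(0.0582))
```

>>> move_arm([
  [[-0.001, -0.003, -0.04, 0.3, 100], [-0.001, -0.003, -0.09, 0.3, 100], [-0.001, -0.003, -0.13, 0.3, 100], [-0.001, -0.003, -0.146, 0.3, 100], [-0.001, -0.003, -0.146, 0.3, 100]],
])

```text
clock: 8.68
eef_pos: [0.4776, -0.186, 0.0028]
tool_rot: [0.635, 0.772, -0.0, -0.002]
ft_force: [-0.3, 0.4, 0.6]
grip_width: 0.0854
grasp_force: 0.0
```

>>> move_arm([
  [[0, 0, 0, 0, 0], [0, 0, 0, 0, 0], [0, 0, 0, 0, 0], [0, 0, 0, 0, 0], [0, 0, 0, 0, 0]],
])

```text
clock: 9.3
eef_pos: [0.4801, -0.1883, 0.0056]
tool_rot: [0.636, 0.771, 0.001, 0.001]
ft_force: [-0.1, 0.4, 7.3]
grip_width: 0.0424
grasp_force: 63.4
```

>>> move_arm([
  [[0, 0, 0.02, 0, 0], [0, 0, 0.06, 0, 0], [0.03, 0.008, 0.08, 4, 0], [0.07, 0.019, 0.08, 8, 0], [0.11, 0.031, 0.08, 11.5, 0]],
])

```text
clock: 9.93
eef_pos: [0.5898, -0.157, 0.0849]
tool_rot: [0.555, 0.832, 0.0, 0.0]
ft_force: [1.5, -0.4, 0.4]
grip_width: 0.0423
grasp_force: 62.5
```

>>> move_arm([
  [[0.034, 0.009, 0, 0, 0], [0.034, 0.009, 0, 0, 0], [0.034, 0.009, 0, 0, 0]],
])

```text
clock: 10.3
eef_pos: [0.6217, -0.1479, 0.0835]
tool_rot: [0.556, 0.831, -0.0, -0.001]
ft_force: [-0.5, 1.1, -1.7]
grip_width: 0.0423
grasp_force: 62.5
```

```bash
python3 - <<'E'
from h import *
snap('wrist','w4')
for _ in range(1):
  o=monitor.get_obs();print(o['clock'],o['eef_pos'],R.from_quat(o['tool_rot']).as_matrix().round(4),o['ft_force'],o['joint_pos'])
im=cv2.imread('pics/w4.png')
cv2.imwrite('pics/w4b.png',cv2.resize(im[60:460,120:520],None,fx=1.5,fy=1.5,interpolation=cv2.INTER_CUBIC))
E
```

```text
10.35 [ 0.62146767 -0.14811743  0.08370957] [[-3.815e-01  9.244e-01 -1.800e-03]
 [ 9.244e-01  3.815e-01  2.000e-04]
 [ 9.000e-04 -1.600e-03 -1.000e+00]] [-0.70967049 -0.27317929 -1.89934957] [-2.33858005e-01  6.06493883e-01  1.72256376e-01  1.13839052e+00
 -2.35678858e-04  9.45546463e-01]
```

View pics/w4b.png

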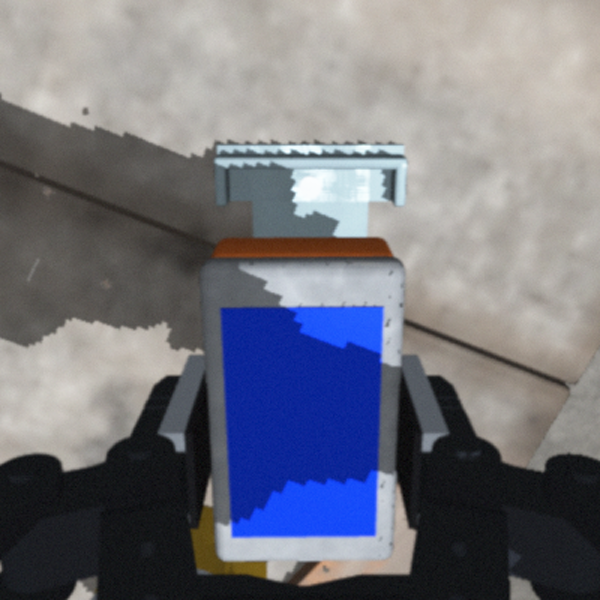

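```bash
python3 - <<'E'
from h import *
print(quad('w4',[(201,264),(405,262),(392,560),(218,560)],.105,(120,60),1.5))
a,b=[px2w('w4',120+u/1.5,60+v/1.5,.014)[:2] for u,v in [(215,161),(408,161)]]
m=(a+b)/2;t=np.radians(112.6);print(a,b,np.linalg.norm(b-a),np.degrees(np.arctan2(*(b-a)[::-1])),'centre',m-.048*np.array([np.cos(t),np.sin(t)]))
E
```

```text
(array([ 0.6204, -0.1459]), np.float64(112.85), np.float64(22.82), np.float64(0.0419), np.float64(0.075))
[ 0.57515704 -0.11581984] [ 0.63593607 -0.09066967] 0.06577706102351791 22.47961892115656 centre [ 0.62399273 -0.14755884]
```

>>> move_arm([
  [[0.002, -0.0005, -0.02, 0, 0], [0.002, -0.0005, -0.055, 0, 0], [0.002, -0.0005, -0.07, 0, 0], [0.002, -0.0005, -0.0745, 0, 0], [0.002, -0.0005, -0.0745, 0, 0]],
])

```text
clock: 10.98
eef_pos: [0.6249, -0.1488, 0.0107]
tool_rot: [0.556, 0.831, 0.0, 0.001]
ft_force: [-0.5, -0.4, -1.1]
grip_width: 0.0421
grasp_force: 62.6
```

>>> move_arm([
  [[0, 0, 0, 0, 0], [0, 0, 0, 0, 100], [0, 0, 0, 0, 100], [0, 0, 0, 0, 100], [0, 0, 0.01, 0, 100]],
])

```text
clock: 11.6
eef_pos: [0.6239, -0.1482, 0.0191]
tool_rot: [0.556, 0.831, -0.0, -0.001]
ft_force: [0.2, -0.3, 0.6]
grip_width: 0.0859
grasp_force: 0.0
```

>>> move_arm([
  [[0, 0, 0.04, 0, 100], [0, 0, 0.08, 0, 100], [0, 0, 0.13, 0, 100], [0, 0, 0.13, 0, 100], [0, 0, 0.13, 0, 100]],
])

```text
clock: 12.22
eef_pos: [0.6247, -0.1484, 0.15]
tool_rot: [0.556, 0.831, 0.0, 0.0]
ft_force: [0.2, 1.1, 0.2]
grip_width: 0.0851
grasp_force: 0.0
```

```bash
python3 - <<'E'
from h import *
snap('wrist','w5')
o=monitor.get_obs();print(o['clock'],o['eef_pos'],R.from_quat(o['tool_rot']).as_matrix().round(4),o['ft_force'])
im=cv2.imread('pics/w5.png')
cv2.imwrite('pics/w5b.png',cv2.resize(im[120:320,200:440],None,fx=3,fy=3,interpolation=cv2.INTER_CUBIC))
E
```

```text
12.275 [ 0.62398249 -0.14824356  0.14879795] [[-3.820e-01  9.242e-01 -1.700e-03]
 [ 9.242e-01  3.820e-01  4.000e-04]
 [ 1.000e-03 -1.400e-03 -1.000e+00]] [ 0.12161554 -0.01572382 -1.23645153]
```

View pics/w5b.png

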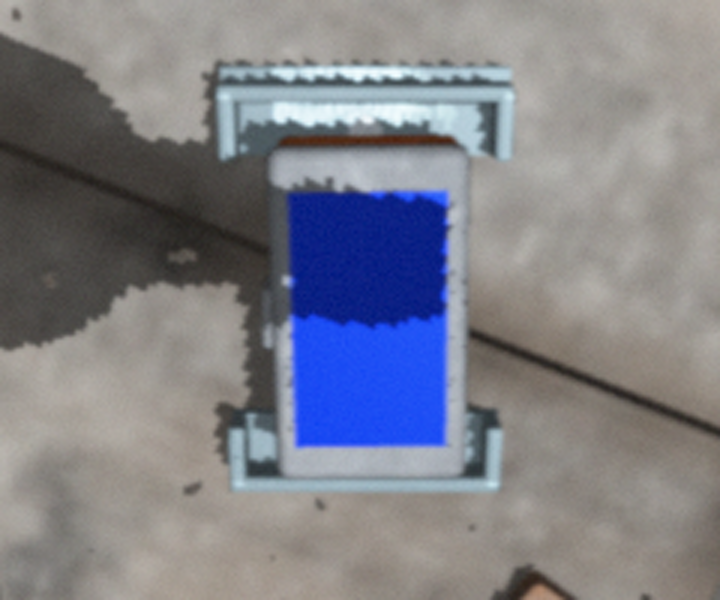

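>>> move_arm([
  [[0.007, 0.05, 0, -8, 100], [0.014, 0.1, 0, -16, 100], [0.021, 0.15, 0, -22, 100], [0.028, 0.2, 0, -22.5, 100], [0.034, 0.25, 0, -22.5, 100]],
])

```text
clock: 12.9
eef_pos: [0.6577, 0.1029, 0.1473]
tool_rot: [0.707, 0.707, -0.002, -0.001]
ft_force: [-0.8, -0.7, -0.3]
grip_width: 0.0854
grasp_force: 0.0
```

>>> move_arm([
  [[0, 0.046, 0, 0, 100], [0, 0.046, 0, 0, 100], [0, 0.046, 0, 0, 100], [0, 0.046, 0, 0, 100]],
])

```text
clock: 13.4
eef_pos: [0.6584, 0.146, 0.1489]
tool_rot: [0.708, 0.706, -0.001, -0.0]
ft_force: [-0.3, -0.3, 0.7]
grip_width: 0.0853
grasp_force: 0.0
```

```bash
python3 - <<'E'
from h import *
print('blue',quad('w5',[(270,148),(470,148),(467,477),(280,477)],.031,(200,120),3))
print('label',quad('w5',[(289,191),(449,191),(446,446),(296,446)],.031,(200,120),3))
print('bay',quad('w5',[(217,85),(514,85),(500,490),(230,490)],.014,(200,120),3))
snap('wrist','w6')
o=monitor.get_obs();print(o['clock'],o['eef_pos'],R.from_quat(o['tool_rot']).as_matrix().round(4),o['ft_force'])
im=cv2.imread('pics/w6.png')
cv2.imwrite('pics/w6b.png',cv2.resize(im[120:320,200:440],None,fx=3,fy=3,interpolation=cv2.INTER_CUBIC))
E
```

```text
blue (array([ 0.6246, -0.1468]), np.float64(113.14), np.float64(22.46), np.float64(0.0424), np.float64(0.0751))
label (array([ 0.6245, -0.1477]), np.float64(112.96), np.float64(22.46), np.float64(0.034), np.float64(0.0584))
bay (array([ 0.6232, -0.1472]), np.float64(112.39), np.float64(22.46), np.float64(0.0657), np.float64(0.0973))
13.45 [0.65864057 0.14595807 0.14921985] [[ 2.8e-03  1.0e+00 -9.0e-04]
 [ 1.0e+00 -2.8e-03 -4.0e-04]
 [-4.0e-04 -9.0e-04 -1.0e+00]] [ 0.56398456 -0.14807241 -0.60487239]
```

View pics/w6b.png

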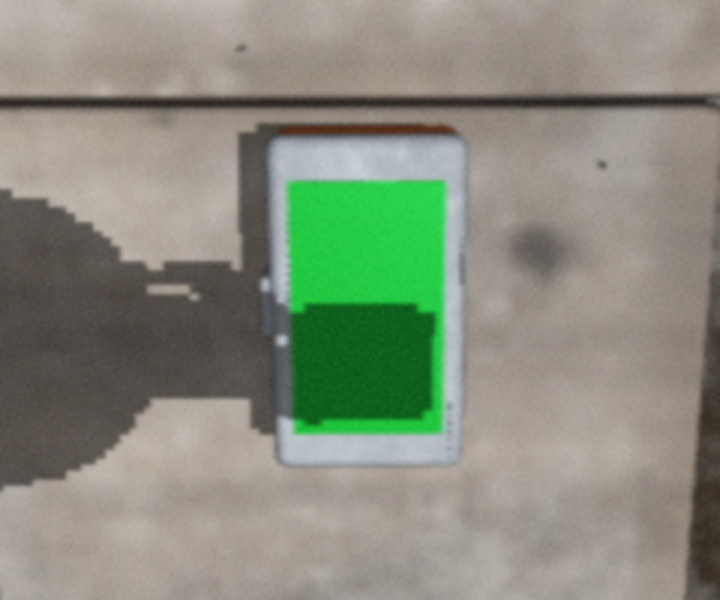

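```bash
python3 - <<'E'
from h import *
print('green',quad('w6',[(267,136),(468,136),(463,465),(277,465)],.027,(200,120),3))
print('label',quad('w6',[(286,180),(445,180),(443,433),(294,433)],.027,(200,120),3))
E
```

```text
green (array([0.6578, 0.1491]), np.float64(90.33), np.float64(-0.11), np.float64(0.0427), np.float64(0.0755))
label (array([0.6574, 0.1483]), np.float64(90.54), np.float64(-0.11), np.float64(0.0341), np.float64(0.0582))
```

>>> move_arm([
  [[-0.0007, 0.003, -0.04, 0.2, 100], [-0.0007, 0.003, -0.09, 0.2, 100], [-0.0007, 0.003, -0.13, 0.2, 100], [-0.0007, 0.003, -0.145, 0.2, 100], [-0.0007, 0.003, -0.145, 0.2, 100]],
])

```text
clock: 14.08
eef_pos: [0.6576, 0.1497, 0.004]
tool_rot: [0.707, 0.708, -0.001, -0.0]
ft_force: [-0.1, -0.7, 0.4]
grip_width: 0.0853
grasp_force: 0.0
```

>>> move_arm([
  [[0, 0, 0, 0, 0], [0, 0, 0, 0, 0], [0, 0, 0, 0, 0], [0, 0, 0, 0, 0], [0, 0, 0, 0, 0]],
])

```text
clock: 14.7
eef_pos: [0.6596, 0.151, 0.007]
tool_rot: [0.706, 0.708, 0.002, 0.001]
ft_force: [-0.4, -0.2, 6.9]
grip_width: 0.0422
grasp_force: 64.0
```

>>> move_arm([
  [[0, 0, 0.02, 0, 0], [0, 0, 0.06, 0, 0], [0, -0.015, 0.1, 4, 0], [-0.006, -0.06, 0.1, 10, 0], [-0.012, -0.11, 0.1, 17, 0]],
])

```text
clock: 15.32
eef_pos: [0.6462, 0.0404, 0.1055]
tool_rot: [0.591, 0.806, 0.001, 0.001]
ft_force: [-0.1, -0.1, -0.5]
grip_width: 0.0425
grasp_force: 63.3
```

>>> move_arm([
  [[-0.006, -0.05, 0, 5.4, 0], [-0.012, -0.1, 0, 5.4, 0], [-0.018, -0.15, 0, 5.4, 0], [-0.0212, -0.186, 0, 5.4, 0], [-0.0212, -0.186, 0, 5.4, 0]],
])

```text
clock: 15.95
eef_pos: [0.6241, -0.1485, 0.1045]
tool_rot: [0.557, 0.83, -0.0, -0.0]
ft_force: [0.5, 0.4, -1.1]
grip_width: 0.042
grasp_force: 63.3
```

>>> move_arm([
  [[0, 0, 0, 0, 0], [0, 0, 0, 0, 0]],
])

```text
clock: 16.2
eef_pos: [0.6249, -0.1441, 0.1046]
tool_rot: [0.554, 0.832, 0.0, -0.0]
ft_force: [0.6, -0.7, -1.1]
grip_width: 0.0423
grasp_force: 63.3
```

```bash
cat >> h.py <<'E'
def avg(n=4):
    P=[];Rz=[]
    for _ in range(n):
        vision.camera('top');o=monitor.get_obs();P.append(o['eef_pos']);m=R.from_quat(o['tool_rot']).as_matrix();Rz.append(np.degrees(np.arctan2(m[1,0],m[0,0])))
    print('avg',np.mean(P,0).round(4),np.std(P,0).round(4),np.mean(Rz).round(2));return np.mean(P,0)
E
python3 - <<'E'
from h import *
avg(); snap('wrist','w7');o=monitor.get_obs();print(o['clock'])
im=cv2.imread('pics/w7.png')
cv2.imwrite('pics/w7b.png',cv2.resize(im[60:460,120:520],None,fx=1.5,fy=1.5,interpolation=cv2.INTER_CUBIC))
E
```

```text
avg [ 0.625  -0.1442  0.1046] [0.     0.0001 0.    ] 112.66
16.45
```

View pics/w7b.png

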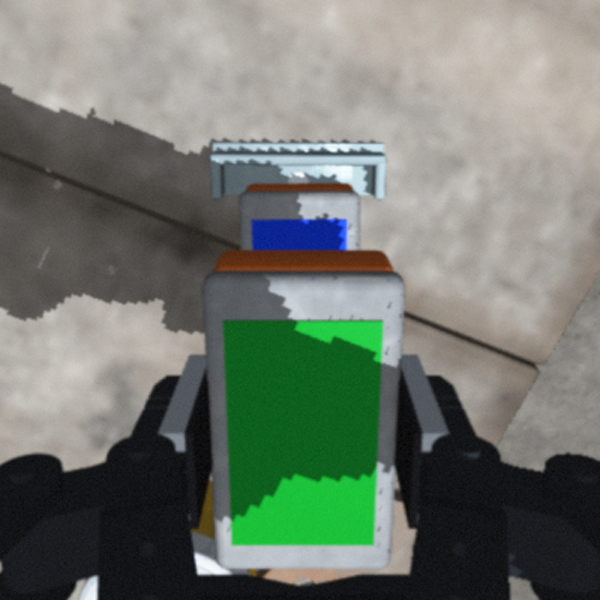

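```bash
python3 - <<'E'
from h import *
for z in (.125,.1265): print(quad('w7',[(203,272),(405,272),(390,568),(217,568)],z,(120,60),1.5))
print('lab',quad('w7',[(223,320),(383,320),(375,545),(233,545)],.1257,(120,60),1.5))
print('lab blue',quad('w4',[(221,307),(383,307),(376,536),(233,536)],.105,(120,60),1.5))
a,b=[px2w('w7',120+u/1.5,60+v/1.5,.031)[:2] for u,v in [(241,193),(359,193)]]
m=(a+b)/2;t=np.radians(112.5);print('blue',m-.038*np.array([np.cos(t),np.sin(t)]),np.linalg.norm(b-a))
a,b=[px2w('w7',120+u/1.5,60+v/1.5,.031)[:2] for u,v in [(252,220),(346,220)]]
m=(a+b)/2;print('blue from label',m-.0292*np.array([np.cos(t),np.sin(t)]),np.linalg.norm(b-a))
E
```

```text
(array([ 0.6247, -0.1451]), np.float64(112.6), np.float64(22.65), np.float64(0.0422), np.float64(0.0762))
(array([ 0.6243, -0.1442]), np.float64(112.6), np.float64(22.65), np.float64(0.0417), np.float64(0.0753))
lab (array([ 0.6252, -0.1465]), np.float64(112.9), np.float64(22.65), np.float64(0.034), np.float64(0.0583))
lab blue (array([ 0.6207, -0.1472]), np.float64(113.03), np.float64(22.52), np.float64(0.034), np.float64(0.0584))
blue [ 0.62433817 -0.14736936] 0.041662674964014546
blue from label [ 0.62439821 -0.14841162] 0.03364437570754643
```

>>> move_arm([
  [[-0.0025, -0.001, -0.02, -0.2, 0], [-0.0025, -0.001, -0.045, -0.2, 0], [-0.0025, -0.001, -0.057, -0.2, 0], [-0.0025, -0.001, -0.057, -0.2, 0], [-0.0025, -0.001, -0.057, -0.2, 0]],
])

```text
clock: 17.08
eef_pos: [0.6231, -0.1465, 0.0486]
tool_rot: [0.557, 0.831, 0.0, 0.001]
ft_force: [0.4, -1.1, -1.3]
grip_width: 0.0422
grasp_force: 63.3
```

```bash
python3 - <<'E'
from h import *
avg(3)
E
```

```text
avg [ 0.6233 -0.1466  0.0489] [0.0001 0.     0.    ] 112.36
```

>>> move_arm([
  [[-0.0003, 0.0005, -0.006, 0, 0], [-0.0003, 0.0005, -0.01, 0, 0], [-0.0003, 0.0005, -0.011, 0, 0], [-0.0003, 0.0005, -0.011, 0, 0], [-0.0003, 0.0005, -0.011, 0, 0]],
])

```text
clock: 17.85
eef_pos: [0.6219, -0.1459, 0.0378]
tool_rot: [0.557, 0.831, 0.0, 0.0]
ft_force: [-2.4, 0.6, 6.7]
grip_width: 0.0422
grasp_force: 64.0
```

```bash
python3 - <<'E'
from h import *
avg(3);print(monitor.get_obs()['ft_force'])
E
```

```text
avg [ 0.622  -0.1459  0.0378] [0. 0. 0.] 112.36
[-2.56247757  0.35969777  6.5888266 ]
```

>>> move_arm([
  [[0.001, -0.0003, 0.003, 0, 0], [0.001, -0.0003, 0.003, 0, 0], [0.001, -0.0003, 0.0005, 0, 0], [0.001, -0.0003, 0.0005, 0, 0], [0.001, -0.0003, 0.0005, 0, 0]],
])

```text
clock: 18.62
eef_pos: [0.6233, -0.1463, 0.0378]
tool_rot: [0.557, 0.831, 0.0, 0.0]
ft_force: [-1.1, -0.0, 5.6]
grip_width: 0.0425
grasp_force: 63.8
```

```bash
python3 - <<'E'
from h import *
avg(3);print(monitor.get_obs()['ft_force'])
E
```

```text
avg [ 0.6233 -0.1463  0.0378] [0. 0. 0.] 112.36
[-1.68767757 -0.12206747  5.22884203]
```

Release, rise and look.

>>> move_arm([
  [[0, 0, 0, 0, 100], [0, 0, 0, 0, 100], [0, 0, 0, 0, 100], [0, 0, 0.02, 0, 100], [0, 0, 0.06, 0, 100]],
])

```text
clock: 19.4
eef_pos: [0.6211, -0.1458, 0.0951]
tool_rot: [0.557, 0.831, -0.001, -0.003]
ft_force: [1.6, -0.0, -0.3]
grip_width: 0.0855
grasp_force: 0.0
```

>>> move_arm([
  [[0, 0, 0.04, 0, 100], [0, 0, 0.08, 0, 100], [0, 0, 0.08, 0, 100], [0, 0, 0.08, 0, 100]],
])

```text
clock: 19.9
eef_pos: [0.6227, -0.1462, 0.1765]
tool_rot: [0.557, 0.831, -0.0, -0.0]
ft_force: [-1.0, -0.4, -1.0]
grip_width: 0.0854
grasp_force: 0.0
```

```bash
python3 - <<'E'
from h import *
avg(2);snap('wrist','w8');print(monitor.get_obs()['clock'])
im=cv2.imread('pics/w8.png')
cv2.imwrite('pics/w8b.png',cv2.resize(im[120:320,200:440],None,fx=3,fy=3,interpolation=cv2.INTER_CUBIC))
E
```

```text
avg [ 0.6221 -0.146   0.1754] [0.0001 0.     0.0002] 112.36
20.05
```

View pics/w8b.png

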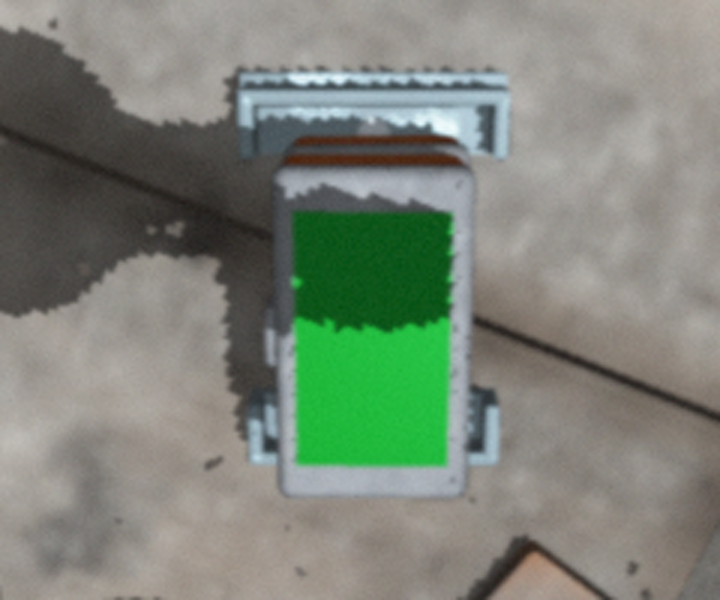

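```bash
cat >> h.py <<'E'
def label(f,col,z,roi=(180,90,460,470)):
    im=cv2.imread(f'pics/{f}.png');x0,y0,x1,y1=roi
    h=cv2.cvtColor(im,cv2.COLOR_BGR2HSV)[y0:y1,x0:x1].astype(int)
    if col=='w': m=(h[...,1]<45)&(h[...,2]>75)
    else: m=(abs(h[...,0]-{'y':30,'g':63,'b':115}[col])<10)&(h[...,1]>120)&(h[...,2]>50)
    m=cv2.morphologyEx(m.astype('uint8'),cv2.MORPH_CLOSE,np.ones((3,3)))
    k,l,st,_=cv2.connectedComponentsWithStats(m);i=1+st[1:,4].argmax()
    p=np.argwhere(l==i)[:,::-1]+[x0,y0]
    hull=cv2.convexHull(p.astype(np.float32))[:,0]
    bx=cv2.boxPoints(cv2.minAreaRect(hull)); q=np.array([hull[np.linalg.norm(hull-b,axis=1).argmin()] for b in bx])
    s=q[q[:,1].argsort()];t=s[:2][s[:2,0].argsort()];u=s[2:][s[2:,0].argsort()]
    c=[t[0],t[1],u[1],u[0]]; print(f,col,np.array(c).tolist(),len(p)); r=quad(f,c,z);print(*r);return r
E
python3 - <<'E'
from h import *
print('lid',quad('w8',[(274,170),(475,170),(467,495),(281,495)],.058,(200,120),3))
print('bay',quad('w8',[(237,88),(510,88),(497,463),(248,463)],.014,(200,120),3))
label('w8','g',.058);label('w5','b',.031);label('w6','g',.027);label('w7','g',.1257)
E
```

```text
lid (array([ 0.6235, -0.1478]), np.float64(112.4), np.float64(22.42), np.float64(0.0423), np.float64(0.0744))
bay (array([ 0.623, -0.147]), np.float64(112.32), np.float64(22.41), np.float64(0.0658), np.float64(0.0975))
w8 g [[298.0, 191.0], [349.0, 191.0], [348.0, 274.0], [299.0, 274.0]] 4311
[ 0.6232 -0.1487] 112.45 22.42 0.0329 0.0572
w5 b [[296.0, 184.0], [348.0, 184.0], [348.0, 267.0], [298.0, 267.0]] 4421
[ 0.6241 -0.1475] 113.17 22.46 0.0336 0.057
w6 g [[296.0, 181.0], [347.0, 180.0], [346.0, 263.0], [298.0, 263.0]] 4310
[0.6572 0.1484] 90.21 0.46 0.0329 0.0569
w7 g [[269.0, 274.0], [374.0, 274.0], [368.0, 422.0], [275.0, 422.0]] 14924
[ 0.625  -0.1465] 112.65 22.65 0.0334 0.0575
```

>>> move_arm([
  [[-0.03, 0.04, 0, -8, 100], [-0.06, 0.08, 0, -15, 100], [-0.095, 0.125, -0.01, -22, 100], [-0.1265, 0.171, -0.025, -22.5, 100], [-0.1265, 0.171, -0.025, -22.5, 100]],
])

```text
clock: 20.68
eef_pos: [0.4918, 0.0271, 0.1497]
tool_rot: [0.706, 0.708, -0.003, -0.003]
ft_force: [0.6, -0.1, -0.1]
grip_width: 0.0854
grasp_force: 0.0
```

>>> move_arm([
  [[0, 0, 0, 0, 100], [0, 0, 0, 0, 100]],
])

```text
clock: 20.92
eef_pos: [0.4978, 0.0239, 0.1524]
tool_rot: [0.708, 0.706, 0.0, 0.0]
ft_force: [1.2, 0.5, -0.4]
grip_width: 0.0854
grasp_force: 0.0
```

```bash
python3 - <<'E'
from h import *
avg(2);snap('wrist','w9');label('w9','y',.027);print(monitor.get_obs()['clock'])
E
```

```text
avg [0.4977 0.0238 0.1523] [0.0001 0.     0.    ] 89.76
w9 y [[291.0, 180.0], [341.0, 178.0], [343.0, 261.0], [295.0, 262.0]] 4276
[0.4939 0.0264] 91.61 1.54 0.0329 0.0575
21.075
```

>>> move_arm([
  [[-0.0035, 0.003, -0.04, 1.7, 100], [-0.0035, 0.003, -0.09, 1.7, 100], [-0.0035, 0.003, -0.13, 1.7, 100], [-0.0035, 0.003, -0.147, 1.7, 100], [-0.0035, 0.003, -0.147, 1.7, 100]],
])

```text
clock: 21.7
eef_pos: [0.492, 0.0271, 0.0037]
tool_rot: [0.698, 0.716, -0.001, -0.001]
ft_force: [0.1, -0.4, -0.1]
grip_width: 0.0851
grasp_force: 0.0
```

>>> move_arm([
  [[0, 0, 0, 0, 0], [0, 0, 0, 0, 0], [0, 0, 0, 0, 0], [0, 0, 0, 0, 0], [0, 0, 0, 0, 0]],
])

```text
clock: 22.32
eef_pos: [0.4945, 0.0278, 0.0066]
tool_rot: [0.697, 0.717, 0.001, 0.001]
ft_force: [-0.8, -0.1, 6.0]
grip_width: 0.0425
grasp_force: 63.1
```

```bash
python3 - <<'E'
from h import *
avg(2)
E
```

```text
avg [0.4945 0.0278 0.0067] [0. 0. 0.] 91.56
```

>>> move_arm([
  [[0, 0, 0.02, 0, 0], [0, 0, 0.06, 0, 0], [0.01, -0.015, 0.1, 4, 0], [0.045, -0.06, 0.12, 10, 0], [0.08, -0.105, 0.12, 16, 0]],
])

```text
clock: 23.05
eef_pos: [0.5755, -0.078, 0.1282]
tool_rot: [0.589, 0.808, 0.001, 0.002]
ft_force: [0.6, 0.4, -1.2]
grip_width: 0.0419
grasp_force: 62.3
```

>>> move_arm([
  [[0.03, -0.04, 0, 4.9, 0], [0.0495, -0.0695, 0, 4.9, 0], [0.0495, -0.0695, 0, 4.9, 0], [0.0495, -0.0695, 0, 4.9, 0], [0.0495, -0.0695, 0, 4.9, 0]],
])

```text
clock: 23.68
eef_pos: [0.6219, -0.1456, 0.1251]
tool_rot: [0.555, 0.832, -0.0, -0.0]
ft_force: [0.2, 0.4, -2.0]
grip_width: 0.0421
grasp_force: 62.2
```

```bash
python3 - <<'E'
from h import *
p=avg(2);snap('wrist','w10');roi=(120,60,520,460)
label('w10','y',p[2]+.0211,roi);label('w7','g',.1257,roi);label('w4','b',.0837+.0213,roi);print(monitor.get_obs()['clock'])
E
```

```text
avg [ 0.6221 -0.1456  0.1254] [0.0001 0.     0.0001] 112.54
w10 y [[268.0, 271.0], [374.0, 271.0], [369.0, 419.0], [274.0, 420.0]] 15344
[ 0.6216 -0.1469] 112.7 22.91 0.0339 0.0574
w7 g [[269.0, 274.0], [374.0, 274.0], [368.0, 422.0], [275.0, 422.0]] 14924
[ 0.625  -0.1465] 112.65 22.65 0.0334 0.0575
w4 b [[267.0, 265.0], [374.0, 264.0], [370.0, 415.0], [274.0, 416.0]] 15754
[ 0.6203 -0.147 ] 112.95 23.17 0.034 0.0576
23.825
```

>>> move_arm([
  [[0.0017, -0.0013, -0.02, -0.1, 0], [0.0017, -0.0013, -0.045, -0.1, 0], [0.0017, -0.0013, -0.053, -0.1, 0], [0.0017, -0.0013, -0.053, -0.1, 0], [0.0017, -0.0013, -0.053, -0.1, 0]],
])

```text
clock: 24.45
eef_pos: [0.6251, -0.1481, 0.0734]
tool_rot: [0.557, 0.831, 0.0, 0.001]
ft_force: [0.2, -0.6, -1.7]
grip_width: 0.0422
grasp_force: 62.3
```

```bash
python3 - <<'E'
from h import *
avg(2)
E
```

```text
avg [ 0.6251 -0.1482  0.0735] [0. 0. 0.] 112.36
```

>>> move_arm([
  [[-0.0012, 0.0012, -0.003, 0, 0], [-0.0012, 0.0012, -0.006, 0, 0], [-0.0012, 0.0012, -0.008, 0, 0], [-0.0012, 0.0012, -0.0088, 0, 0], [-0.0012, 0.0012, -0.0088, 0, 0]],
])

```text
clock: 25.18
eef_pos: [0.623, -0.1467, 0.0644]
tool_rot: [0.557, 0.831, 0.0, 0.0]
ft_force: [-3.6, 0.6, 5.5]
grip_width: 0.0423
grasp_force: 63.0
```

```bash
python3 - <<'E'
from h import *
avg(2);print(monitor.get_obs()['ft_force'])
E
```

```text
avg [ 0.6229 -0.1467  0.0644] [0. 0. 0.] 112.36
[-2.32940145  1.20303885  6.07004827]
```

>>> move_arm([
  [[0, 0, 0, 0, 100], [0, 0, 0, 0, 100], [0, 0, 0, 0, 100], [0, 0, 0.02, 0, 100], [0, 0, 0.06, 0, 100]],
])

```text
clock: 25.9
eef_pos: [0.6213, -0.1464, 0.1214]
tool_rot: [0.557, 0.831, -0.001, -0.003]
ft_force: [0.4, -0.1, -0.0]
grip_width: 0.0851
grasp_force: 0.0
```

>>> move_arm([
  [[0, 0, 0.04, 0, 100], [0, 0, 0.08, 0, 100], [0, 0, 0.08, 0, 100], [0, 0, 0.08, 0, 100]],
])

```text
clock: 26.4
eef_pos: [0.6228, -0.1468, 0.2027]
tool_rot: [0.557, 0.831, -0.0, -0.0]
ft_force: [1.1, 0.6, -0.2]
grip_width: 0.0856
grasp_force: 0.0
```

```bash
python3 - <<'E'
from h import *
avg(2);snap('wrist','w11');label('w11','y',.085);print(monitor.get_obs()['clock'])
E
```

```text
avg [ 0.6222 -0.1467  0.2017] [0.0001 0.     0.0002] 112.35
w11 y [[296.0, 190.0], [349.0, 189.0], [348.0, 273.0], [299.0, 273.0]] 4446
[ 0.6226 -0.1485] 113.09 22.97 0.0334 0.0572
26.55
```

>>> move_arm([
  [[-0.015, 0.045, 0, 0, 100], [-0.03, 0.09, 0, 0, 100], [-0.047, 0.14, 0, 0, 100], [-0.064, 0.19, 0, 0, 100], [-0.08, 0.24, 0, 0, 100]],
])

```text
clock: 27.18
eef_pos: [0.5417, 0.0945, 0.2021]
tool_rot: [0.557, 0.831, -0.001, -0.001]
ft_force: [0.5, 0.3, 0.0]
grip_width: 0.0853
grasp_force: 0.0
```

>>> move_arm([
  [[-0.017, 0.05, -0.02, 0, 100], [-0.034, 0.1, -0.04, 0, 100], [-0.05, 0.131, -0.06, 0, 100], [-0.05, 0.131, -0.06, 0, 100], [-0.05, 0.131, -0.06, 0, 100]],
])

```text
clock: 27.8
eef_pos: [0.493, 0.2238, 0.1429]
tool_rot: [0.557, 0.831, -0.001, -0.0]
ft_force: [0.1, 0.3, -0.2]
grip_width: 0.0854
grasp_force: 0.0
```

```bash
python3 - <<'E'
from h import *
avg(3);snap('wrist','w12');label('w12','w',.029,(230,90,420,340));print(monitor.get_obs()['clock'])
im=cv2.imread('pics/w12.png')
cv2.imwrite('pics/w12b.png',cv2.resize(im[120:320,200:440],None,fx=3,fy=3,interpolation=cv2.INTER_CUBIC))
E
```

```text
avg [0.4938 0.2234 0.1437] [0.0002 0.0001 0.0002] 112.27
w12 w [[230.0, 263.0], [419.0, 192.0], [419.0, 339.0], [230.0, 339.0]] 12135
[0.5095 0.1867] 113.55 32.85 0.1304 0.0817
28.0
```

View pics/w12b.png

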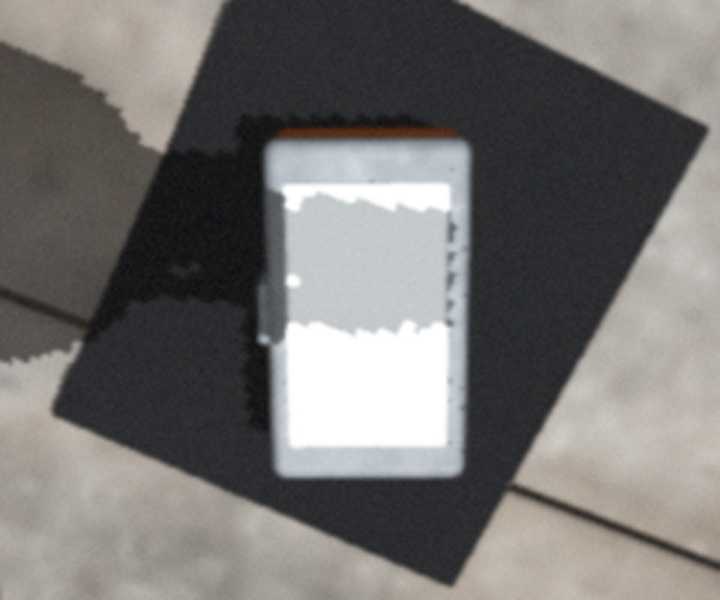

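```bash
python3 - <<'E'
from h import *
print(quad('w12',[(264,140),(471,140),(463,477),(275,477)],.029,(200,120),3))
print(quad('w12',[(283,184),(450,184),(447,446),(289,446)],.029,(200,120),3))
E
```

```text
(array([0.4925, 0.2265]), np.float64(112.54), np.float64(22.24), np.float64(0.0425), np.float64(0.0756))
(array([0.4926, 0.2257]), np.float64(112.6), np.float64(22.24), np.float64(0.0351), np.float64(0.0589))
```

>>> move_arm([
  [[-0.0013, 0.0028, -0.04, 0.1, 100], [-0.0013, 0.0028, -0.09, 0.1, 100], [-0.0013, 0.0028, -0.13, 0.1, 100], [-0.0013, 0.0028, -0.138, 0.1, 100], [-0.0013, 0.0028, -0.138, 0.1, 100]],
])

```text
clock: 28.62
eef_pos: [0.4925, 0.2267, 0.0059]
tool_rot: [0.556, 0.831, 0.0, 0.0]
ft_force: [1.0, 0.5, 0.8]
grip_width: 0.0849
grasp_force: 0.0
```

>>> move_arm([
  [[0, 0, 0, 0, 0], [0, 0, 0, 0, 0], [0, 0, 0, 0, 0], [0, 0, 0, 0, 0], [0, 0, 0, 0, 0]],
])

```text
clock: 29.25
eef_pos: [0.4931, 0.2276, 0.0071]
tool_rot: [0.556, 0.831, 0.001, 0.001]
ft_force: [-0.0, -0.5, 6.2]
grip_width: 0.0425
grasp_force: 63.5
```

```bash
python3 - <<'E'
from h import *
avg(2)
E
```

```text
avg [0.493  0.2276 0.0071] [0. 0. 0.] 112.46
```

>>> move_arm([
  [[0, 0, 0.02, 0, 0], [0, 0, 0.06, 0, 0], [0, 0, 0.11, 0, 0], [0.015, -0.043, 0.146, 0, 0], [0.031, -0.09, 0.146, 0, 0]],
])

```text
clock: 29.98
eef_pos: [0.5254, 0.1375, 0.1556]
tool_rot: [0.555, 0.832, 0.003, 0.003]
ft_force: [0.8, -0.6, -1.3]
grip_width: 0.0422
grasp_force: 62.7
```

>>> move_arm([
  [[0.017, -0.05, 0, 0, 0], [0.034, -0.098, 0, 0, 0], [0.051, -0.146, 0, 0, 0], [0.068, -0.194, 0, 0, 0], [0.08, -0.23, 0, 0, 0]],
])

```text
clock: 30.6
eef_pos: [0.603, -0.0951, 0.1514]
tool_rot: [0.556, 0.831, -0.0, 0.0]
ft_force: [0.4, -0.1, -0.0]
grip_width: 0.0419
grasp_force: 62.7
```

>>> move_arm([
  [[0.01, -0.03, 0, 0, 0], [0.0197, -0.053, 0, 0, 0], [0.0197, -0.053, 0, 0, 0], [0.0197, -0.053, 0, 0, 0], [0.0197, -0.053, 0, 0, 0]],
])

```text
clock: 31.22
eef_pos: [0.6221, -0.1449, 0.1514]
tool_rot: [0.555, 0.832, 0.0, -0.0]
ft_force: [-0.1, -0.0, -1.1]
grip_width: 0.0423
grasp_force: 62.7
```

```bash
python3 - <<'E'
from h import *
p=avg(2);snap('wrist','w13');print(monitor.get_obs()['clock'])
# label rows by edges: bright/grey label vs lid: print column/row profiles
g=cv2.cvtColor(cv2.imread('pics/w13.png'),cv2.COLOR_BGR2GRAY).astype(int)
print('rows at cols 320', [(r,int(g[r,318:324].mean())) for r in list(range(228,290,2))+list(range(404,444,2))])
for r in (300,400): print('cols',r,[(c,int(g[r-1:r+2,c].mean())) for c in list(range(252,284,2))+list(range(362,396,2))])
E
```

```text
avg [ 0.6222 -0.145   0.1515] [0.     0.0001 0.    ] 112.53
31.375
rows at cols 320 [(228, 46), (230, 48), (232, 49), (234, 52), (236, 58), (238, 72), (240, 53), (242, 66), (244, 103), (246, 132), (248, 151), (250, 166), (252, 174), (254, 180), (256, 181), (258, 181), (260, 180), (262, 184), (264, 185), (266, 186), (268, 188), (270, 188), (272, 180), (274, 248), (276, 253), (278, 253), (280, 240), (282, 214), (284, 225), (286, 230), (288, 195), (404, 253), (406, 253), (408, 254), (410, 253), (412, 253), (414, 253), (416, 253), (418, 253), (420, 253), (422, 253), (424, 252), (426, 200), (428, 176), (430, 176), (432, 176), (434, 174), (436, 173), (438, 170), (440, 143), (442, 90)]
cols 300 [(252, 77), (254, 78), (256, 72), (258, 76), (260, 80), (262, 81), (264, 84), (266, 87), (268, 128), (270, 179), (272, 182), (274, 181), (276, 181), (278, 181), (280, 180), (282, 181), (362, 180), (364, 180), (366, 182), (368, 182), (370, 211), (372, 225), (374, 236), (376, 185), (378, 174), (380, 174), (382, 171), (384, 165), (386, 142), (388, 107), (390, 81), (392, 78), (394, 79)]
cols 400 [(252, 12), (254, 123), (256, 230), (258, 231), (260, 220), (262, 92), (264, 85), (266, 88), (268, 89), (270, 90), (272, 120), (274, 178), (276, 180), (278, 182), (280, 180), (282, 181), (362, 254), (364, 253), (366, 253), (368, 254), (370, 249), (372, 197), (374, 185), (376, 184), (378, 177), (380, 165), (382, 141), (384, 146), (386, 151), (388, 143), (390, 62), (392, 14), (394, 19)]
```

>>> move_arm([
  [[0.0008, -0.0007, -0.02, -0.1, 0], [0.0008, -0.0007, -0.045, -0.1, 0], [0.0008, -0.0007, -0.053, -0.1, 0], [0.0008, -0.0007, -0.053, -0.1, 0], [0.0008, -0.0007, -0.053, -0.1, 0]],
])

```text
clock: 32.0
eef_pos: [0.624, -0.1468, 0.0996]
tool_rot: [0.557, 0.831, 0.0, 0.001]
ft_force: [-0.1, 0.8, -1.0]
grip_width: 0.042
grasp_force: 62.7
```

```bash
python3 - <<'E'
from h import *
avg(2)
E
```

```text
avg [ 0.6241 -0.1469  0.0997] [0. 0. 0.] 112.36
```

>>> move_arm([
  [[-0.0006, 0.0011, -0.004, 0, 0], [-0.0006, 0.0011, -0.007, 0, 0], [-0.0006, 0.0011, -0.009, 0, 0], [-0.0006, 0.0011, -0.0097, 0, 0], [-0.0006, 0.0011, -0.0097, 0, 0]],
])

```text
clock: 32.72
eef_pos: [0.6226, -0.1455, 0.0897]
tool_rot: [0.557, 0.831, 0.0, 0.0]
ft_force: [-2.5, 0.5, 4.7]
grip_width: 0.042
grasp_force: 63.3
```

```bash
python3 - <<'E'
from h import *
avg(2);print(monitor.get_obs()['ft_force'])
E
```

```text
avg [ 0.6226 -0.1455  0.0896] [0. 0. 0.] 112.36
[-2.16914488  1.0806402   5.77292135]
```

Seated (about 5 N), within 0.5 mm of the target. Release and retreat out of the way.

>>> move_arm([
  [[0, 0, 0, 0, 100], [0, 0, 0, 0, 100], [0, 0, 0, 0, 100], [0, 0, 0.02, 0, 100], [0, 0, 0.06, 0, 100]],
])

```text
clock: 33.45
eef_pos: [0.621, -0.1453, 0.1467]
tool_rot: [0.557, 0.831, -0.001, -0.003]
ft_force: [0.6, -0.4, -0.1]
grip_width: 0.0853
grasp_force: 0.0
```

>>> move_arm([
  [[0, 0, 0.04, 0, 100], [-0.03, 0.03, 0.08, 0, 100], [-0.06, 0.08, 0.08, 0, 100], [-0.06, 0.08, 0.08, 0, 100], [-0.06, 0.08, 0.08, 0, 100]],
])

```text
clock: 34.08
eef_pos: [0.5629, -0.0656, 0.2288]
tool_rot: [0.556, 0.831, 0.0, 0.0]
ft_force: [0.4, -0.8, 1.0]
grip_width: 0.085
grasp_force: 0.0
```

```bash
python3 - <<'E'
from h import *
snap('wrist','w14');snap('scene','sc1');snap('top','top1')
a=cv2.imread('pics/w14.png')[200:480,170:430];b=cv2.imread('pics/sc1.png')[190:350,340:540]
cv2.imwrite('pics/fin.png',np.hstack([cv2.resize(a,(390,420)),cv2.resize(b,(405,324),interpolation=cv2.INTER_CUBIC)[:, :] if 0 else cv2.resize(b,(405,420))]))
print(monitor.get_obs()['clock'])
E
```

```text
34.225
```

View pics/fin.png

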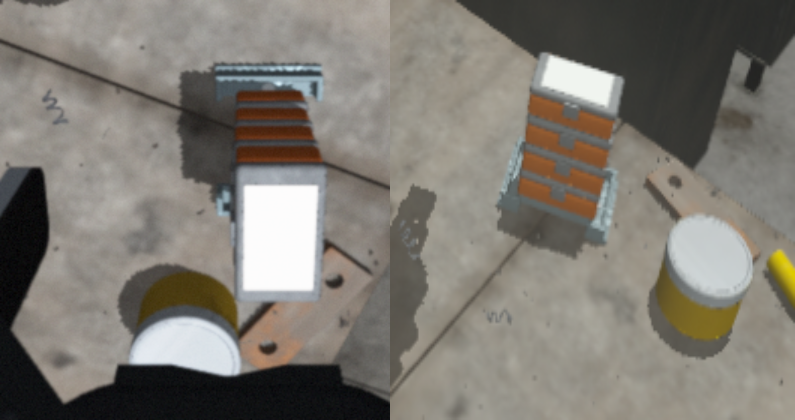

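The four boxes form a square, aligned stack in the bay, with the white label on top and the latches lined up.

```bash
python3 -c "
from workcell import job
print(job.job_done())"
```

```text
the job is handed in; nothing more can be done
None
```

The four boxes are stacked in the bay with blue at the bottom, then green, yellow and white on top, aligned to within about 1.5 mm in the camera checks; the job was handed in at about 34 s, and the pipe ring, tin and bolt were not touched.

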